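Clamp a damper in the bench fixture

ROBOT

A 7-joint arm with a two-finger parallel gripper is mounted at the origin on the work surface. World frame = base frame: x ahead of the robot, y to its left, z up, the work surface at z = 0. Lengths are in m, angles in rad, forces in N, time in s.
With the tool pointing down it reaches from about 0.4 to 0.875 m from the base axis. Payload 19.3 kg.
Tool frame: the origin (TCP) lies at the very end of the fingers, on their centre line; the grasp point (between the pads) lies 19 mm behind it; z points along the fingers, y is the line along which they close (so a half turn about z gives the same grasp; the last joint's range is limited). The gripper opens to 85 mm and grips with 20 to 120 N. Pads are 22 mm wide; open, the fingers measure 114 mm over their backs; the gripper's body (76 mm by 85 mm) begins 54 mm behind the grasp point. The pads swing forward as they close: fully open they stand 13 mm farther back than shut.
Start: joints at [-1.261, 0.521, -0.036, 1.599, 0.021, 1.021, -0.113], TCP at [0.232, 0.58, 0.231] pointing down, gripper open.
Joint ranges: [-2.91, 2.91], [-0.3, 2.13], [-1.5, 1.42], [0.17, 2.43], [-1.26, 4.41], [0.16, 1.93], [-2.52, 2.52]. Speed limits (rad/s): [1.89, 1.89, 2.39, 2.39, 3.01, 3.01, 3.01].

INTERFACE

Orientations are given as [roll, pitch, yaw] about the fixed x, y, z axes, in that order (R = Rz(yaw) Ry(pitch) Rx(roll)).
In Python, from workcell import bot gives the robot as it stands.
- The arm moves only by the shell command python3 -m crank 'ROWS' [FORCE]. ROWS is a JSON object of lists of equal length, an entry for each row: "travel": the shift along the world's x, y, z in cm, a list of three; "turn": the turn, a rotation vector about the world's x, y, z in degrees, a list of three; "gripper": the closure, from 0 (fully open) to 1 (shut). A call has exactly 5 rows; each row is the pose to reach, as a shift and turn from the pose commanded when the call began; what a row does not reach only later rows make up. A row lasts 1/10 s, in which the tool goes at most 50 mm and 8.59 degrees, less where a joint would pass 70% of its speed; a pose out of reach is approached as far as the arm can. A call with a gripper value outside its range is refused whole. The fingers move at their own pace and stop on an object; FORCE is the grip in N (left out, the last holds). Time passes only in rows, so rows that repeat a pose let the fingers close, or fill a call up. It gives the time, the measured TCP pose, the force, the opening and the grip force at its end, in the units of the state.
- bot.observe(): the state, without advancing time (a new reading comes with each control period).
- bot.grab_frame(name): name is "side" or "top"; returns a dict with "pixels" (400x640x3 uint8, red, green, blue), "fx", "fy", "cx", "cy" (pixels), "extrinsics" (4x4, takes a point from world to camera coordinates). Camera axes: x right, y down, z forward; pixel columns grow to the right and rows downward; lengths in m; the calibration is good to about 2 mm. A picture is of the moment at which its call begins. There is no depth.
- bot.job_done(): hands the job in; it is judged then, once.
The state is a dict: "clock": time; "qpos": joint angles; "qd": joint speeds; "joint_efforts": joint torques, N m; "position": TCP position; "tool_rot": TCP orientation; "force": force on the tool from outside, world axes, zero at the start; "moment": the same for the moment, N m; "grip_width": finger opening in m; "finger_force": force on a finger pad.
Only numpy, scipy, OpenCV 4.12 (cv2) and the standard library are available. Lean on these libraries where they do the work, as an engineer would, in place of code of your own. Each camera call takes 0.05 s, during which the arm holds its last target. There are 200 camera calls.

TASK

The damper lies loose in the V-blocks of the clamping fixture, short of the end stop. Push it along the V-blocks until it is firmly home against the stop, without ramming it, then push the toggle clamp's lever down past its centre so that it snaps over and its pad drops between the two collars. Finish with one firm push down on the closed lever to check that it has locked, never forcing it, and leave everything else alone.

Things in the scene. Friction and masses are not known exactly. Their poses are not given: they have to be found in the camera images.
- fixture: Clamping fixture bolted to the bench: steel plate 170 x 290 x 12 mm, two aluminium V-blocks (48 mm high, 20 wide, at y = +32 and -73 mm), a stop at the +y end, a toggle clamp in the middle. Origin on the bench under the clamp pad; x from the lever's handle end to its pivot, y along the damper to the stop, z up. Damper axis at x = 0, z = 60 mm. Plate ends at y = -170: the tail overhangs it.
- stop: The fixture's end stop, fixed steel block 46 x 16 mm, 92 mm high. Origin: middle of the face that the damper's nose meets, 60 mm above the bench (fixture x = 0, y = +92 mm); axes as the fixture's. Home: nose within 2 mm of this face, and pressed on it with 3 N or more for 0.25 s; over 30 N is ramming.
- damper: Aluminium damper 220 mm long, about 0.45 kg, y axis pointing at the stop. Origin: centre of its flat nose. Behind the nose: body diameter 36 mm to 180 mm; two brass collars, diameter 48, at 76-85 and 99-108 mm (the clamp pad goes between); 14 mm rod; flat end cap, diameter 34, at 198-220 mm. Starts 15 to 38 mm short of the stop; sliding it takes about 3 to 8 N.
- damper_tail (a point): Centre of the damper's flat rear end face, 60 mm above the bench, where it is pushed; axes as the damper's.
- lever (a joint): Lever angle, rad. 0: open, handle raised 0.87 (50 degrees) above level; grows as the handle is pushed down. An over-centre spring drives it back open below about 0.6 and snaps it shut beyond. 0.87 to 0.89: closed, level, pad on the damper (limit 0.92). If the damper is over about 3 mm from home the pad lands on a collar and it stays near 0.75. 4 to 8 N at the handle moves it.
- lever_hinge (a point): The lever's pivot, at fixture x = +50 mm, 95 mm above the bench; the hinge runs along the fixture's y. The lever is a steel bar, 20 mm wide, 10 thick, reaching from here across the damper towards fixture -x; under it, 50 mm from the pivot, is the pad (9 mm wide along the damper).
- lever_grip (a point): Middle of the upper face of the lever's black paddle handle (60 x 34 x 14 mm), 115 mm along the lever from the pivot and 7 mm above the bar's mid-line; moves with the lever. Checking push: fingers bear on the closed lever with 6 N or more for 0.25 s; over 30 N is forcing it.
- wrench: Steel open-ended wrench lying on the bench, a bystander; origin under its middle, x along it.
- spare_collar: Brass ring of outer diameter 52 mm, 10 mm high, lying on the bench, a bystander; origin under its centre.
- grease_jar: White jar of diameter 60 mm, 70 mm high, a bystander; origin under its centre.
Not all that is in view belongs to the job. Of the things that look like the damper, the middle-sized one is meant.

How it is judged:
On the way, in this order (a step that is already met when the one before it is completed fails the run):
1. the damper is pressed home against the stop with at least 3 N, the lever still open (contact force between damper and stop above 3 N and y of damper in the frame of stop above -0.002 m and value of joint lever below 0.3 rad), for 0.25 s.
2. with the lever snapped over and closed and the damper still home, the fingers push the lever down with at least 6 N (value of joint lever above 0.82 rad and y of damper in the frame of stop above -0.002 m and contact force between the fingers and lever above 6 N), for 0.25 s.
At the end, for the whole second after the job is handed in: The lever is snapped over and closed (joint above 0.82 rad), the damper's nose is within 2 mm of the stop's face and 4 mm of its middle, and the damper is at rest (value of joint lever above 0.82 rad and y of damper in the frame of stop above -0.002 m and horizontal distance between damper and stop below 0.004 m and linear speed of damper below 0.02 m/s); the robot touches nothing.
It fails at once if the damper is rammed on the stop with more than 30 N (contact force between damper and stop above 30 N).
It fails at once if the lever is forced with more than 30 N (contact force between the fingers and lever above 30 N).
It fails at once if the wrench is disturbed (distance of wrench from where it was at the start of the episode above 0.02 m).
It fails at once if the spare collar is disturbed (distance of spare_collar from where it was at the start of the episode above 0.02 m).
It fails at once if the grease jar is disturbed (distance of grease_jar from where it was at the start of the episode above 0.02 m).
It also fails if it takes over 69 s, if anything falls off the work surface, if the arm or the gripper's body presses on something with over 40 N, if the wrist force passes 120 N, or if a joint passes its speed limit or range.

## Working session

There is one attempt and no reset: what is moved stays moved. The work goes in short steps, Python scripts to look and compute and a shell command to move; the robot and the scene stay as the last step left them, time stands still between calls to the robot, and variables do not carry over. Pictures are saved under pics/ and viewed, at most 10 in all, crops included, and the job is handed in when it is done.

```bash
ls; mkdir -p pics; cat > h.py <<'E'
import numpy as np,cv2
from workcell import bot
def grab(n,f):
    d=bot.grab_frame(n); cv2.imwrite(f,d["pixels"][:,:,::-1]); return d
def K(d): return np.array([[d["fx"],0,d["cx"]],[0,d["fy"],d["cy"]],[0,0,1.]])
def ray(d,u,v):
    E=np.array(d["extrinsics"]);R,t=E[:3,:3],E[:3,3]
    return -R.T@t, R.T@np.linalg.inv(K(d))@np.array([u,v,1.])
def onz(d,u,v,z):
    c,r=ray(d,u,v); return c+r*(z-c[2])/r[2]
def two(d1,p1,d2,p2):
    c1,r1=ray(d1,*p1);c2,r2=ray(d2,*p2)
    s=np.linalg.lstsq(np.c_[r1,-r2],c2-c1,rcond=None)[0]
    a=c1+r1*s[0];b=c2+r2*s[1]; return (a+b)/2,np.linalg.norm(a-b)
def proj(d,p):
    E=np.array(d["extrinsics"]);q=K(d)@(E[:3,:3]@np.array(p)+E[:3,3]); return q[:2]/q[2]
E
python3 - <<'E'
from h import *
import pickle
D={n:grab(n,f"pics/{n}0.png") for n in("side","top")}
pickle.dump(D,open("d0.pkl","wb"))
for n,d in D.items(): print(n,ray(d,320,200),d["fx"])
s=bot.observe(); print(s["position"],s["tool_rot"],s["force"],s["clock"])
E
```

```text
pics
side (array([-0.0027216 , -0.84497651,  0.94358687]), array([ 0.48025938,  0.60758465, -0.6326991 ])) 450.24331533108796
top (array([ 0.35107747, -0.07880572,  1.1611728 ]), array([ 0.24185946, -0.01230221, -0.97025635])) 393.55345018499196
[0.23166392 0.58016917 0.23082038] [-3.14061188e+00  9.74992521e-05  2.76174146e+00] [-0.49842225  0.40349734  0.03203554] 0.1
```

View pics/side0.png

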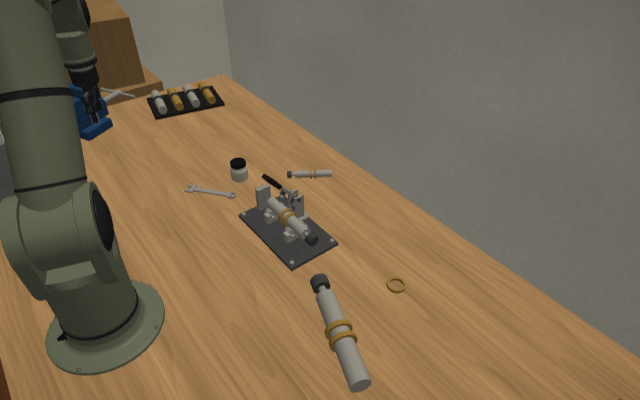

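View pics/top0.png

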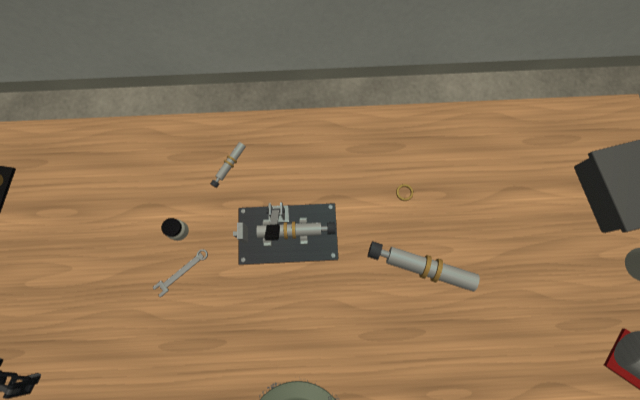

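Three things look like the damper in the top view: the small one at (228,165), the large one at (425,267) and the middle-sized one in the fixture at (295,230). The last fits, being mid-sized and lying in the V-blocks. The stop is on the left (+y) and the handle is the black paddle at (272,232), raised and pointing towards the robot. I'll confirm it in one enlarged crop and get mask measurements.

```bash
python3 - <<'E'
from h import *
a=cv2.imread("pics/side0.png")[165:275,230:345]; b=cv2.imread("pics/top0.png")[195:275,225:345]
a=cv2.resize(a,None,fx=3.4,fy=3.4,interpolation=cv2.INTER_CUBIC); b=cv2.resize(b,None,fx=3.4,fy=3.4,interpolation=cv2.INTER_CUBIC)
c=np.zeros((max(a.shape[0],b.shape[0]),a.shape[1]+b.shape[1],3),np.uint8); c[:a.shape[0],:a.shape[1]]=a; c[:b.shape[0],a.shape[1]:]=b
cv2.imwrite("pics/crop0.png",c); print(c.shape)
import pickle
D=pickle.load(open("d0.pkl","rb"))
# plate: dark-grey region in top view
for n,r in(("top",(195,275,225,350)),("side",(165,275,230,345))):
    p=D[n]["pixels"][r[0]:r[1],r[2]:r[3]].astype(int); mx=p.max(2);mn=p.min(2)
    m=((mx-mn<25)).astype(np.uint8)
    m=cv2.morphologyEx(m,cv2.MORPH_CLOSE,np.ones((5,5)))
    cs,_=cv2.findContours(m,cv2.RETR_EXTERNAL,cv2.CHAIN_APPROX_NONE); k=max(cs,key=cv2.contourArea)
    q=cv2.approxPolyDP(k,4,True)[:,0]+[r[2],r[0]]; print(n,"plate",q.tolist())
    if n=="top":
        for u,v in q: print(onz(D[n],u,v,.012).round(4))
    m=((mx<40)).astype(np.uint8)
    N,L,S,C=cv2.connectedComponentsWithStats(m)
    for i in range(1,N):
        if S[i,4]>25: print(n,"black",(S[i][:2]+[r[2],r[0]]).tolist(),S[i][2:].tolist(),(C[i]+[r[2],r[0]]).round(1))
E
```

```text
(374, 799, 3)
top plate [[239, 208], [233, 232], [239, 240], [239, 263], [337, 259], [334, 204]]
[0.6247 0.1499 0.012 ]
[0.5529 0.1676 0.012 ]
[0.5283 0.1499 0.012 ]
[0.4613 0.1499 0.012 ]
[ 0.4588 -0.134   0.012 ]
[ 0.6231 -0.1348  0.012 ]
top black [265, 224] [14, 16, 193] [272.1 232.2]
side plate [[239, 215], [292, 270], [337, 244], [303, 211], [303, 195], [264, 174], [266, 184], [255, 189], [257, 206]]
side black [231, 165] [14, 4, 44] [237.1 166.2]
side black [262, 174] [20, 15, 94] [271.6 181.3]
side black [305, 238] [14, 8, 55] [311.7 241.4]
```

View pics/crop0.png

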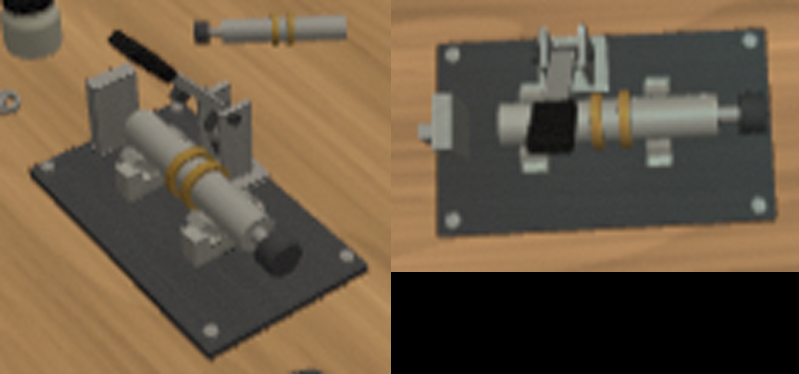

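The crop confirms it: the damper in the fixture has two brass collars and a dark end cap with its rear face near side (314,240) and top (335.6,228). The lever is raised, with its black paddle at top (272,232). Next I'll refine the fixture's yaw from the bolts and triangulate the tail and the paddle.

```bash
cat > m.py <<'E'
from h import *
import pickle
D=pickle.load(open("d0.pkl","rb")); T,S=D["top"],D["side"]
g=cv2.cvtColor(T["pixels"],cv2.COLOR_RGB2GRAY).astype(float)
P=[]
for cu,cv in((452,54),(750,40),(758,205),(452,219)):
    u=225+(cu+.5-391)/3.4-.5;v=195+(cv+.5)/3.4-.5; a,b=int(round(u)),int(round(v))
    w=g[b-3:b+4,a-3:a+4]; w=np.clip(w-np.median(w)-15,0,None); Y,X=np.mgrid[b-3:b+4,a-3:a+4]
    p=((w*X).sum()/w.sum(),(w*Y).sum()/w.sum()); P.append(onz(T,*p,.014)); print("bolt",np.round(p,2),P[-1].round(4))
P=np.array(P); ydir=(P[0]-P[1]+P[3]-P[2])[:2]; ydir/=np.linalg.norm(ydir)
print("ydir",ydir,"yaw deg",np.degrees(np.arctan2(-ydir[0],ydir[1])),"bolt centre",P.mean(0))
c=lambda x,y:(225+(x+.5-391)/3.4-.5,195+(y+.5)/3.4-.5)
s=lambda x,y:(230+(x+.5)/3.4-.5,165+(y+.5)/3.4-.5)
for nm,a,b in(("tail",s(285,258),c(767,112)),("collar1 (tail side)",s(186,183),c(626,119)),("paddle far end",s(113,38),c(552,150)),("paddle root",s(176,76),c(556,103)),("nose top",s(137,115),c(499,122))):
    print(nm,*two(S,a,T,b), onz(T,*b,.06).round(4))
yw=np.degrees(np.arctan2(-ydir[0],ydir[1]))
# axis points from plate symmetrical: fixture x=0 ; body silhouette rows in top
for u in(255,285,305,312,316):
    col=g[212:248,u]; print(u,col.astype(int).tolist())
E
python3 m.py
```

```text
bolt [242.7 210.6] [0.6158 0.1385 0.014 ]
bolt [330.15 206.48] [ 0.6156 -0.1227  0.014 ]
bolt [332.76 254.91] [ 0.471  -0.1223  0.014 ]
bolt [242.71 259.33] [0.4711 0.1388 0.014 ]
ydir [6.31009929e-04 9.99999801e-01] yaw deg -0.03615420814423008 bolt centre [0.54335907 0.00806717 0.014     ]
tail [ 0.54104842 -0.13123299  0.0653573 ] 0.002083761027202647 [ 0.5429 -0.132   0.06  ]
collar1 (tail side) [ 0.5338615  -0.01148359  0.06895742] 0.016099980129496223 [ 0.5428 -0.0143  0.06  ]
paddle far end [0.49356564 0.03110882 0.21467175] 0.005660091837325386 [0.5198 0.0477 0.06  ]
paddle root [0.5448404  0.03225654 0.15006351] 0.0058976447938466885 [0.5592 0.0436 0.06  ]
nose top [0.54209206 0.08973891 0.07289502] 0.002413781346344218 [0.5455 0.0912 0.06  ]
255 [65, 64, 64, 62, 63, 65, 62, 64, 64, 64, 63, 62, 63, 61, 62, 63, 65, 63, 64, 64, 63, 62, 64, 62, 59, 61, 60, 62, 63, 61, 62, 63, 63, 62, 61, 62]
285 [151, 151, 150, 150, 150, 148, 147, 153, 158, 143, 91, 110, 117, 123, 128, 131, 135, 134, 130, 125, 119, 111, 103, 94, 83, 71, 62, 61, 65, 64, 67, 65, 65, 65, 63, 65]
305 [67, 65, 65, 64, 67, 91, 135, 153, 137, 127, 112, 117, 129, 139, 148, 157, 164, 161, 146, 134, 123, 111, 92, 96, 125, 134, 122, 116, 134, 160, 163, 128, 71, 61, 64, 64]
312 [67, 65, 66, 66, 65, 65, 65, 65, 64, 66, 87, 118, 135, 141, 150, 163, 165, 157, 143, 131, 119, 104, 87, 68, 64, 62, 62, 65, 64, 61, 63, 63, 63, 63, 63, 64]
316 [68, 66, 65, 67, 66, 66, 66, 65, 64, 67, 102, 139, 136, 143, 152, 162, 162, 153, 140, 129, 118, 102, 82, 66, 63, 65, 65, 66, 64, 65, 64, 64, 61, 62, 63, 64]
```

Checks:
- Fixture yaw is about 0 and its axis is at x≈0.543. The origin is at y≈0.033 (paddle y 0.032 agrees), so the stop face is at y≈0.125.
- The tail is at y≈-0.131, z≈0.06–0.065, and the nose at about 0.09. That gives a length of about 220 mm and a gap of about 35 mm, as stated.

Plan: tool down with yaw 90°, fingers shut, over the top to behind the tail.

```bash
python3 -m crank '{"travel":[[2,-4,2],[4,-8,4],[6,-12,6],[8,-16,7],[10,-20,7]],"turn":[[0,0,-8],[0,0,-16],[0,0,-24],[0,0,-32],[0,0,-40]],"gripper":[1,1,1,1,1]}' 60
python3 -m crank '{"travel":[[2,-4.5,0],[4,-9,0],[6,-13.5,0],[8,-18,0],[10,-22,0]],"turn":[[0,0,-7],[0,0,-14],[0,0,-21],[0,0,-28.2],[0,0,-28.2]],"gripper":[1,1,1,1,1]}'
python3 -m crank '{"travel":[[2,-4.5,0],[4,-9,0],[6,-13.5,0],[8,-18,0],[10,-22,0]],"turn":[[0,0,0],[0,0,0],[0,0,0],[0,0,0],[0,0,0]],"gripper":[1,1,1,1,1]}'
python3 -m crank '{"travel":[[1,-4,0],[1.1,-8,0],[1.1,-12,0],[1.1,-13,0],[1.1,-13,0]],"turn":[[0,0,0],[0,0,0],[0,0,0],[0,0,0],[0,0,0]],"gripper":[1,1,1,1,1]}'
```

```text
clock: 0.6
position: [0.3325, 0.3791, 0.3026]
tool_rot: [3.14, -0.001, 2.058]
force: [0.7, 0.4, 0.1]
grip_width: 0.0124
finger_force: 0.0
clock: 1.1
position: [0.432, 0.1582, 0.3014]
tool_rot: [3.142, -0.0, 1.566]
force: [0.6, 1.0, 0.7]
grip_width: -0.0001
finger_force: 0.0
clock: 1.6
position: [0.5321, -0.0619, 0.3013]
tool_rot: [-3.142, 0.0, 1.571]
force: [0.7, 1.0, 0.1]
grip_width: -0.0002
finger_force: 0.0
clock: 2.1
position: [0.5422, -0.1911, 0.301]
tool_rot: [-3.141, 0.0, 1.569]
force: [-0.2, 0.0, -0.3]
grip_width: -0.0
finger_force: 0.0
```

```bash
python3 -m crank '{"travel":[[0,0,-5],[0,0,-10],[0,0,-15],[0,0,-20],[0,0,-24]],"turn":[[0,0,0],[0,0,0],[0,0,0],[0,0,0],[0,0,0]],"gripper":[1,1,1,1,1]}'
python3 -m crank '{"travel":[[0,0.5,-0.5],[0,1,-1.0],[0,1.5,-1.1],[0,2,-1.1],[0,2.5,-1.1]],"turn":[[0,0,0],[0,0,0],[0,0,0],[0,0,0],[0,0,0]],"gripper":[1,1,1,1,1]}'
python3 - <<'E'
from h import *
d=grab("side","pics/s1.png"); e=grab("top","pics/t1.png")
print(bot.observe()["force"],bot.observe()["position"])
f=lambda d,r:cv2.resize(d["pixels"][r[0]:r[1],r[2]:r[3],::-1],(390,390),interpolation=cv2.INTER_CUBIC)
cv2.imwrite("pics/c1.png",np.hstack([f(d,(165,285,240,360)),f(e,(175,285,240,350))]))
E
```

```text
clock: 2.6
position: [0.5423, -0.1871, 0.0587]
tool_rot: [-3.14, -0.001, 1.573]
force: [1.2, 0.4, 0.8]
grip_width: -0.0005
finger_force: 0.0
clock: 3.1
position: [0.5436, -0.1639, 0.0517]
tool_rot: [3.139, 0.0, 1.572]
force: [0.7, 0.7, -0.7]
grip_width: -0.0001
finger_force: 0.0
[-0.02605136 -0.48391804 -0.4402796 ] [ 0.54335781 -0.16353751  0.05120817]
```

View pics/c1.png

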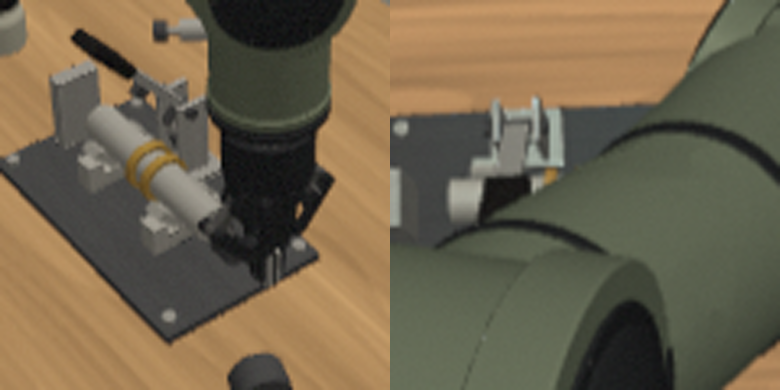

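The side crop shows the shut fingers just behind the cap, at about (270,265) in the crop, in line with the damper axis; in the top view the arm hides the tail. Pushing gently now.

```bash

python3 -m crank '{"travel":[[0,0.4,0],[0,0.8,0],[0,1.2,0],[0,1.6,0],[0,2.0,0]],"turn":[[0,0,0],[0,0,0],[0,0,0],[0,0,0],[0,0,0]],"gripper":[1,1,1,1,1]}'
python3 -m crank '{"travel":[[0,0.3,0],[0,0.6,0],[0,0.9,0],[0,1.2,0],[0,1.5,0]],"turn":[[0,0,0],[0,0,0],[0,0,0],[0,0,0],[0,0,0]],"gripper":[1,1,1,1,1]}'
```

```text
clock: 3.7
position: [0.5427, -0.1442, 0.0503]
tool_rot: [-3.141, -0.0, 1.571]
force: [-0.6, -0.6, 0.4]
grip_width: -0.0003
finger_force: 0.0
clock: 4.2
position: [0.5427, -0.1295, 0.0503]
tool_rot: [-3.142, 0.0, 1.571]
force: [-0.1, -2.4, 0.7]
grip_width: 0.0003
finger_force: 1.4
```

```bash

python3 -m crank '{"travel":[[0,0.2,0],[0,0.4,0],[0,0.6,0],[0,0.8,0],[0,1.0,0]],"turn":[[0,0,0],[0,0,0],[0,0,0],[0,0,0],[0,0,0]],"gripper":[1,1,1,1,1]}'
python3 -m crank '{"travel":[[0,0.1,0],[0,0.2,0],[0,0.3,0],[0,0.4,0],[0,0.5,0]],"turn":[[0,0,0],[0,0,0],[0,0,0],[0,0,0],[0,0,0]],"gripper":[1,1,1,1,1]}'
```

```text
clock: 4.7
position: [0.5427, -0.1194, 0.0503]
tool_rot: [3.142, 0.0, 1.571]
force: [0.3, -3.4, -0.5]
grip_width: -0.0001
finger_force: 1.4
clock: 5.2
position: [0.5427, -0.1145, 0.0503]
tool_rot: [-3.142, 0.0, 1.571]
force: [-0.1, -2.8, -0.3]
grip_width: 0.0002
finger_force: 1.5
```

```bash

python3 -m crank '{"travel":[[0,0.1,0],[0,0.2,0],[0,0.3,0],[0,0.4,0],[0,0.4,0]],"turn":[[0,0,0],[0,0,0],[0,0,0],[0,0,0],[0,0,0]],"gripper":[1,1,1,1,1]}'
python3 -m crank '{"travel":[[0,0.05,0],[0,0.1,0],[0,0.15,0],[0,0.2,0],[0,0.2,0]],"turn":[[0,0,0],[0,0,0],[0,0,0],[0,0,0],[0,0,0]],"gripper":[1,1,1,1,1]}'
```

```text
clock: 5.7
position: [0.5427, -0.1103, 0.0503]
tool_rot: [-3.141, -0.0, 1.572]
force: [0.5, -3.0, 0.2]
grip_width: 0.0002
finger_force: 0.8
clock: 6.2
position: [0.5427, -0.1085, 0.0503]
tool_rot: [-3.142, -0.0, 1.572]
force: [-0.9, -2.1, -1.0]
grip_width: -0.0003
finger_force: 1.2
```

```bash

python3 -m crank '{"travel":[[0,0.03,0],[0,0.06,0],[0,0.09,0],[0,0.12,0],[0,0.15,0]],"turn":[[0,0,0],[0,0,0],[0,0,0],[0,0,0],[0,0,0]],"gripper":[1,1,1,1,1]}'
```

```text
clock: 6.7
position: [0.5427, -0.107, 0.0503]
tool_rot: [-3.142, -0.0, 1.571]
force: [-0.6, -3.9, 0.8]
grip_width: 0.0
finger_force: 1.6
```

```bash

python3 -m crank '{"travel":[[0,0.03,0],[0,0.06,0],[0,0.09,0],[0,0.12,0],[0,0.15,0]],"turn":[[0,0,0],[0,0,0],[0,0,0],[0,0,0],[0,0,0]],"gripper":[1,1,1,1,1]}'
```

```text
clock: 7.2
position: [0.5427, -0.1055, 0.0503]
tool_rot: [-3.142, -0.0, 1.571]
force: [-0.6, -2.6, 0.8]
grip_width: -0.0003
finger_force: 1.6
```

```bash

python3 -m crank '{"travel":[[0,0.02,0],[0,0.04,0],[0,0.06,0],[0,0.08,0],[0,0.1,0]],"turn":[[0,0,0],[0,0,0],[0,0,0],[0,0,0],[0,0,0]],"gripper":[1,1,1,1,1]}'
```

```text
clock: 7.7
position: [0.5427, -0.1054, 0.0503]
tool_rot: [3.141, 0.001, 1.571]
force: [-0.4, -9.3, -0.2]
grip_width: 0.0003
finger_force: 4.5
```

```bash

python3 -m crank '{"travel":[[0,0.02,0],[0,0.04,0],[0,0.06,0],[0,0.08,0],[0,0.1,0]],"turn":[[0,0,0],[0,0,0],[0,0,0],[0,0,0],[0,0,0]],"gripper":[1,1,1,1,1]}'
```

```text
clock: 8.2
position: [0.5427, -0.1054, 0.0504]
tool_rot: [3.141, 0.002, 1.57]
force: [0.5, -14.0, -1.2]
grip_width: -0.0
finger_force: 7.1
```

It is home: the position has stopped at -0.1054 (the predicted tail) and the force is 14 N. I'll hold, then retreat.

```bash

python3 -m crank '{"travel":[[0,0,0],[0,0,0],[0,0,0],[0,0,0],[0,0,0]],"turn":[[0,0,0],[0,0,0],[0,0,0],[0,0,0],[0,0,0]],"gripper":[1,1,1,1,1]}'
python3 -m crank '{"travel":[[0,-0.2,0],[0,-1,0],[0,-3,0],[0,-6,0],[0,-8,0]],"turn":[[0,0,0],[0,0,0],[0,0,0],[0,0,0],[0,0,0]],"gripper":[1,1,1,1,1]}'
python3 -m crank '{"travel":[[0,0,5],[0,0,10],[0,0,15],[0,0,20],[0,0,25]],"turn":[[0,0,0],[0,0,0],[0,0,0],[0,0,0],[0,0,0]],"gripper":[1,1,1,1,1]}'
python3 - <<'E'
from h import *
import pickle
d=grab("side","pics/s2.png"); print(bot.observe()["position"],bot.observe()["force"])
for n,p in(("nose if home top",(.5434,.125,.078)),("paddle",(.514,.0325,.188))): print(n,proj(d,p))
cv2.imwrite("pics/c2.png",cv2.resize(d["pixels"][165:285,230:350,::-1],(560,560),interpolation=cv2.INTER_CUBIC))
E
```

```text
clock: 8.7
position: [0.5427, -0.1054, 0.0504]
tool_rot: [3.141, 0.002, 1.57]
force: [-0.2, -13.8, -0.7]
grip_width: -0.0002
finger_force: 6.7
clock: 9.2
position: [0.5426, -0.1854, 0.0504]
tool_rot: [3.141, 0.0, 1.571]
force: [-0.6, -0.5, -0.1]
grip_width: -0.0
finger_force: 0.0
clock: 9.7
position: [0.5422, -0.1836, 0.3026]
tool_rot: [3.142, -0.0, 1.571]
force: [1.2, 0.6, -0.3]
grip_width: 0.0001
finger_force: 0.0
[ 0.54448077 -0.18495499  0.31014715] [1.34337145 0.0336172  9.56519084]
nose if home top [264.3466911  191.27190896]
paddle [270.52876276 180.49544644]
```

View pics/c2.png

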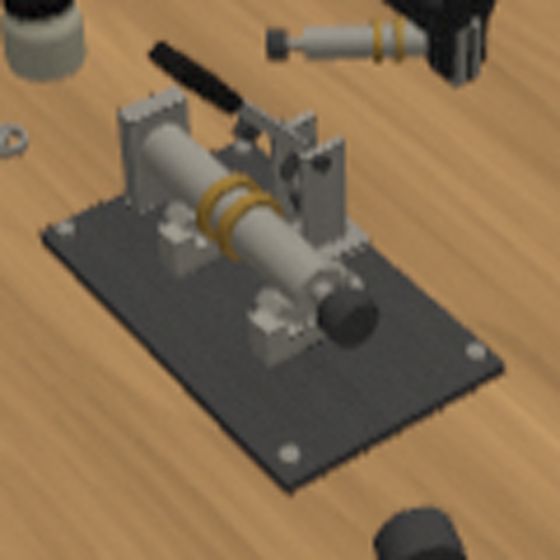

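The nose is flush against the stop, the lever is still open with its paddle at crop (195,75), and the predicted paddle pixel (270.5,180.5) matches the mask (271.6,181.3). Next I'll move above the handle and follow its arc down.

```bash

python3 -m crank '{"travel":[[0,4.5,0],[0,9,0],[0,13.5,0],[0,18,0],[0,21.8,0]],"turn":[[0,0,0],[0,0,0],[0,0,0],[0,0,0],[0,0,0]],"gripper":[1,1,1,1,1]}'
python3 -m crank '{"travel":[[0,0,-3],[0,0,-6],[0,0,-8],[0,0,-9],[0,0,-9]],"turn":[[0,0,0],[0,0,0],[0,0,0],[0,0,0],[0,0,0]],"gripper":[1,1,1,1,1]}'
```

```text
clock: 10.25
position: [0.5424, 0.037, 0.3003]
tool_rot: [-3.141, -0.001, 1.573]
force: [0.1, 0.5, -0.5]
grip_width: -0.0
finger_force: 0.0
clock: 10.75
position: [0.5423, 0.0343, 0.2095]
tool_rot: [-3.14, 0.0, 1.571]
force: [0.1, -0.2, 0.2]
grip_width: -0.0001
finger_force: 0.0
```

```bash

python3 -m crank '{"travel":[[0,0,-0.5],[0,0,-1],[0,0,-1.5],[-0.2,0,-2],[-0.4,0,-2.4]],"turn":[[0,0,0],[0,0,0],[0,0,0],[0,0,0],[0,0,0]],"gripper":[1,1,1,1,1]}'
python3 -m crank '{"travel":[[-0.3,0,-0.25],[-0.6,0,-0.5],[-0.9,0,-0.75],[-1.15,0,-1.0],[-1.4,0,-1.2]],"turn":[[0,0,0],[0,0,0],[0,0,0],[0,0,0],[0,0,0]],"gripper":[1,1,1,1,1]}'
```

```text
clock: 11.25
position: [0.5385, 0.0345, 0.1859]
tool_rot: [-3.141, 0.0, 1.571]
force: [0.3, -0.5, -0.4]
grip_width: 0.0002
finger_force: 0.0
clock: 11.75
position: [0.5252, 0.0344, 0.1747]
tool_rot: [3.14, -0.0, 1.571]
force: [3.1, -0.5, 5.3]
grip_width: 0.0001
finger_force: 2.8
```

Contact at about 6 N, with the lever moving. Continuing along the arc.

```bash

python3 -m crank '{"travel":[[-0.3,0,-0.3],[-0.55,0,-0.6],[-0.8,0,-0.95],[-1.05,0,-1.3],[-1.3,0,-1.6]],"turn":[[0,0,0],[0,0,0],[0,0,0],[0,0,0],[0,0,0]],"gripper":[1,1,1,1,1]}'
python3 -m crank '{"travel":[[-0.2,0,-0.35],[-0.4,0,-0.7],[-0.6,0,-1.05],[-0.8,0,-1.4],[-1.0,0,-1.8]],"turn":[[0,0,0],[0,0,0],[0,0,0],[0,0,0],[0,0,0]],"gripper":[1,1,1,1,1]}'
```

```text
clock: 12.25
position: [0.5118, 0.0345, 0.1585]
tool_rot: [3.141, -0.0, 1.571]
force: [1.9, -0.2, 3.7]
grip_width: -0.0002
finger_force: 2.2
clock: 12.75
position: [0.5015, 0.0345, 0.1399]
tool_rot: [-3.141, 0.0, 1.571]
force: [0.1, -0.0, 1.8]
grip_width: -0.0002
finger_force: 0.8
```

```bash

python3 -m crank '{"travel":[[-0.2,0,-0.3],[-0.4,0,-0.6],[-0.6,0,-0.9],[-0.8,0,-1.2],[-1.0,0,-1.5]],"turn":[[0,0,0],[0,0,0],[0,0,0],[0,0,0],[0,0,0]],"gripper":[1,1,1,1,1]}'
python3 -m crank '{"travel":[[-0.2,0,-0.2],[-0.4,0,-0.4],[-0.6,0,-0.6],[-0.8,0,-0.8],[-1.0,0,-1.0]],"turn":[[0,0,0],[0,0,0],[0,0,0],[0,0,0],[0,0,0]],"gripper":[1,1,1,1,1]}'
python3 - <<'E'
from h import *
d=grab("side","pics/s3.png"); print(bot.observe()["position"],bot.observe()["force"])
cv2.imwrite("pics/c3.png",cv2.resize(d["pixels"][145:265,230:350,::-1],(560,560),interpolation=cv2.INTER_CUBIC))
E
```

```text
clock: 13.25
position: [0.4915, 0.0344, 0.125]
tool_rot: [-3.141, 0.0, 1.571]
force: [0.5, 0.5, 0.1]
grip_width: -0.0005
finger_force: 0.0
clock: 13.75
position: [0.4816, 0.0344, 0.1152]
tool_rot: [3.142, -0.0, 1.571]
force: [-0.4, 0.1, 0.4]
grip_width: 0.0001
finger_force: 0.0
[0.48116857 0.03445136 0.11489728] [-0.40582515 -0.179782    0.06815844]
```

View pics/c3.png

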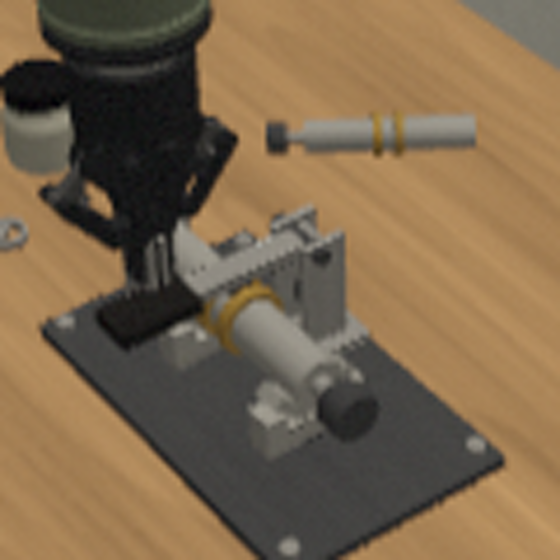

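The lever has snapped shut and is level, with its paddle at crop (150,310) and the fingers 13 mm above it. Now the checking push.

```bash

python3 -m crank '{"travel":[[0,0,-0.25],[0,0,-0.5],[0,0,-0.75],[0,0,-1.0],[0,0,-1.1]],"turn":[[0,0,0],[0,0,0],[0,0,0],[0,0,0],[0,0,0]],"gripper":[1,1,1,1,1]}'
```

```text
clock: 14.3
position: [0.4817, 0.0344, 0.104]
tool_rot: [-3.141, 0.0, 1.571]
force: [-0.2, -0.5, 0.2]
grip_width: -0.0
finger_force: 0.0
```

```bash

python3 -m crank '{"travel":[[0,0,-0.03],[0,0,-0.06],[0,0,-0.09],[0,0,-0.12],[0,0,-0.15]],"turn":[[0,0,0],[0,0,0],[0,0,0],[0,0,0],[0,0,0]],"gripper":[1,1,1,1,1]}'
```

```text
clock: 14.8
position: [0.4818, 0.0345, 0.1028]
tool_rot: [3.141, -0.0, 1.571]
force: [0.2, 0.1, 0.8]
grip_width: 0.0
finger_force: 0.0
```

```bash

python3 -m crank '{"travel":[[0,0,-0.02],[0,0,-0.04],[0,0,-0.06],[0,0,-0.08],[0,0,-0.1]],"turn":[[0,0,0],[0,0,0],[0,0,0],[0,0,0],[0,0,0]],"gripper":[1,1,1,1,1]}'
```

```text
clock: 15.3
position: [0.4817, 0.0344, 0.1018]
tool_rot: [-3.142, 0.0, 1.571]
force: [-0.3, 0.6, -0.1]
grip_width: 0.0002
finger_force: 0.0
```

```bash

python3 -m crank '{"travel":[[0,0,-0.02],[0,0,-0.04],[0,0,-0.06],[0,0,-0.07],[0,0,-0.08]],"turn":[[0,0,0],[0,0,0],[0,0,0],[0,0,0],[0,0,0]],"gripper":[1,1,1,1,1]}'
```

```text
clock: 15.8
position: [0.4817, 0.0344, 0.101]
tool_rot: [-3.142, 0.0, 1.571]
force: [-1.1, 0.1, 1.6]
grip_width: -0.0002
finger_force: 1.0
```

```bash

python3 -m crank '{"travel":[[0,0,-0.02],[0,0,-0.04],[0,0,-0.06],[0,0,-0.08],[0,0,-0.08]],"turn":[[0,0,0],[0,0,0],[0,0,0],[0,0,0],[0,0,0]],"gripper":[1,1,1,1,1]}'
```

```text
clock: 16.3
position: [0.4818, 0.0345, 0.1004]
tool_rot: [3.141, -0.0, 1.571]
force: [-2.3, -0.4, 9.3]
grip_width: 0.0002
finger_force: 4.9
```

```bash

python3 -m crank '{"travel":[[0,0,-0.02],[0,0,-0.04],[0,0,-0.05],[0,0,-0.05],[0,0,-0.05]],"turn":[[0,0,0],[0,0,0],[0,0,0],[0,0,0],[0,0,0]],"gripper":[1,1,1,1,1]}'
```

```text
clock: 16.8
position: [0.4818, 0.0345, 0.1001]
tool_rot: [3.141, -0.0, 1.571]
force: [-3.9, -0.3, 15.3]
grip_width: 0.0
finger_force: 7.7
```

15 N and holding. One more hold, then straight up and a look.

```bash

python3 -m crank '{"travel":[[0,0,0],[0,0,0],[0,0,0],[0,0,0],[0,0,0]],"turn":[[0,0,0],[0,0,0],[0,0,0],[0,0,0],[0,0,0]],"gripper":[1,1,1,1,1]}'
python3 -m crank '{"travel":[[0,0,0.3],[0,0,2],[0,0,6],[0,0,11],[0,0,15]],"turn":[[0,0,0],[0,0,0],[0,0,0],[0,0,0],[0,0,0]],"gripper":[1,1,1,1,1]}'
python3 -m crank '{"travel":[[0,0,1],[0,0,1],[0,0,1],[0,0,1],[0,0,1]],"turn":[[0,0,0],[0,0,0],[0,0,0],[0,0,0],[0,0,0]],"gripper":[1,1,1,1,1]}'
python3 - <<'E'
from h import *
d=grab("side","pics/s4.png"); print(bot.observe()["position"],bot.observe()["force"])
cv2.imwrite("pics/c4.png",cv2.resize(d["pixels"][145:265,180:350,::-1],(790,558),interpolation=cv2.INTER_CUBIC))
E
```

```text
clock: 17.3
position: [0.4817, 0.0345, 0.1001]
tool_rot: [3.141, -0.0, 1.571]
force: [-5.0, -0.0, 15.9]
grip_width: -0.0003
finger_force: 7.7
clock: 17.8
position: [0.4817, 0.0341, 0.252]
tool_rot: [3.141, 0.0, 1.571]
force: [-0.1, 1.0, -0.1]
grip_width: -0.0002
finger_force: 0.0
clock: 18.3
position: [0.4813, 0.0343, 0.2586]
tool_rot: [-3.14, 0.001, 1.571]
force: [0.3, 0.2, 0.3]
grip_width: 0.0
finger_force: 0.0
[0.4813805  0.03429264 0.25880888] [-0.45363606  0.65392511  0.24636771]
```

View pics/c4.png

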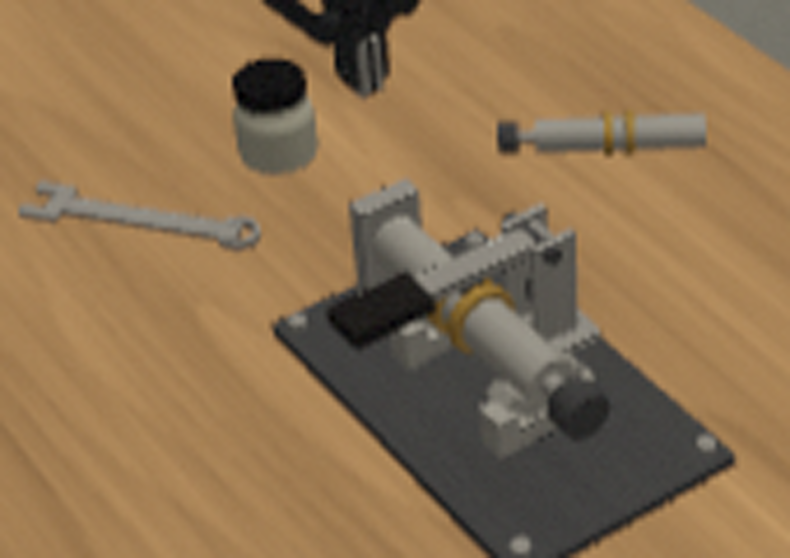

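The lever is closed and level (paddle at crop (380,310)), the nose is on the stop, the wrench and jar in view have not moved, and the gripper is clear.

```bash
python3 -c "
from workcell import bot
print(bot.job_done())"
```

```text
the job is handed in; nothing more can be done
None
```

The job is handed in, with no verdict returned: the damper was pressed home with a 14 N push, the lever snapped shut and passed a 15–16 N checking push, and the arm ended clear of everything.

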